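Hold the unread sample plate label up under the copy-stand camera

ROBOT

A 7-joint arm with a two-finger parallel gripper is mounted at the origin on the work surface. World frame = base frame: x ahead of the robot, y to its left, z up, the work surface at z = 0. Lengths are in m, angles in rad, forces in N, time in s.
With the tool pointing down it reaches from about 0.35 to 0.9 m from the base axis. Payload 19.9 kg.
Tool frame: the origin (TCP) lies midway between the tips of the shut fingers; the grasp point (between the pads) lies 19 mm behind it; z points along the fingers, y is the direction in which the jaws open and shut (so a half turn about z gives the same grasp; the last joint's range is limited). The gripper opens to 94 mm and grips with 3 to 60 N. Pads are 16 mm wide; open, the fingers measure 119 mm over their backs; the gripper's body (75 mm by 177 mm) begins 78 mm behind the grasp point.
Start: joints at [-1.173, 0.417, -0.01, 1.614, 0.005, 1.111, -0.053], TCP at [0.266, 0.566, 0.205] pointing down, gripper open.
Joint ranges: [-2.81, 2.81], [-0.39, 2.02], [-1.27, 1.25], [0.06, 2.57], [-1.19, 4.33], [0.19, 2], [-2.82, 2.82]. Speed limits (rad/s): [1.89, 1.89, 2.39, 2.39, 3.01, 3.01, 3.01].

INTERFACE

Orientations are given as a rotation vector (axis times angle).
In Python, from cell import r gives the robot as it stands.
- The arm moves only by the tool send_rows, never from a script. Its argument "commands" is a list of rows, each a list of 6 numbers: the shift along the tool's x, y, z in cm, then the turn, a rotation vector about the tool's x, y, z in degrees. A call has 1 to 8 rows; each row shifts and turns the pose as measured when the row begins, along the tool's axes as they then stand; what a row does not reach is not made up. A row lasts 1/10 s, in which the tool goes at most 50 mm and 8.59 degrees, less where a joint would pass 70% of its speed; a pose out of reach is approached as far as the arm can. A call with a gripper value outside its range is refused whole. "gripper" is the closure, from 0 (fully open) to 1 (shut), set as the call begins (left out, the last holds). The fingers move at their own pace and stop on an object; "newtons" is the grip in N (left out, the last holds). Time passes only in rows, so rows that do not move let the fingers close. It gives the time, the measured TCP pose, the force and the opening at its end, in the units of the state.
- r.get_obs(): the state, without advancing time (a new reading comes with each control period).
- r.snapshot(name): name is "side" or "top" or "wrist"; returns the picture (480x640x3 uint8, red, green, blue); there is no depth.
- r.camera_model(name): a dict with "vertical_fov" (degrees; the focal length in pixels is half the picture's height over the tangent of half this angle, whatever the lens; pixels are square), "cx", "cy" (the principal point, pixels), "xyz" and "attitude" of the camera in the world. Camera axes: x right, y up, looking along -z (the intrinsics and any distortion apply to the point x, -y, -z); pixel columns grow to the right and rows downward; lengths in m; the calibration is good to about 2 mm. A picture is of the moment at which its call begins: read the wrist's pose just before it. camera_model takes no time and is no camera call; for the wrist camera it gives the pose at the moment of the call.
- r.sign_off(): hands the job in, once; it reports no verdict.
The state is a dict: "time": time; "joint_positions": joint angles; "dq": joint speeds; "effort": joint torques, N m; "position": TCP position; "tcp_rot": TCP orientation; "wrist_force": force on the tool from outside, world axes, zero at the start; "moment": the same for the moment, N m; "grip_width": finger opening in m.
Only numpy, scipy, OpenCV 4.12 (cv2) and the standard library are available. Lean on these libraries where they do the work, as an engineer would, in place of code of your own. Each camera call takes 0.05 s, during which the arm holds its last target.

TASK

Three glass sample plates, each with a frosted label field at one end, lie on their rests; those already photographed have been turned label down, so tell by the corner notch which one still lies label up (seen from above with the frosted end pointing away from you, its notch is at the right-hand corner). Pick that plate up by its clear glass and present it to the camera of the copy stand: label up and level, frosted end towards the column, the frosted end over the middle of the four corner marks and about a hand's breadth (10 cm) above the base board. Finish while still holding it there in the air, and leave the other plates, the bottle and the tape roll where they are.

Things in the scene. Friction and masses are not known exactly. Their poses are not given: they have to be found in the camera images.
- sample: Clear glass plate 100 x 50 x 6 mm, 75 g, loose, the one lying label up, middle over its rest. Origin: centre of underside, 30 mm above the bench at the start. x: along the length to the frosted end; z: up out of the label face. x = 20..50 mm is ground white on the upper face: the frosted label field. Notch 10 x 10 mm at the +x, -y corner (right-hand, frosted end away from you).
- label (a point): Middle of the frosted end on the upper face of the sample plate: 35 mm from the plate's middle towards +x, 6 mm above its underside; axes as the plate's (z out of the label face).
- read1: Same kind of plate, already read, turned label down on its own rest: its frosted field is underneath and shows through the glass. Origin: centre of the underside as it lies, x to the frosted end, z up; notch at the +x, +y corner (left-hand, frosted end away from you). Leave it.
- read2: Already read, label down, in all as read1: x to the frosted end, notch at the +x, +y corner. Leave it.
- stand: Copy stand, fixed. Origin on the bench under the middle of the marked field; x to the column, z up. Grey board x -110..130, y -80..80, 12 mm thick, dark field, four white corner marks. Column 18 mm thick at x = 112, up to 330 mm. Camera head and two lamp bars (x 50..100, y -80..80, lowest point 255 mm above the bench) look obliquely down at the field.
- board_mid (a point): Middle of the four corner marks on the top face of the stand's base board (12 mm above the bench); axes as the stand's, x towards the column.
- rest_sample: Fixed round pedestal under the sample plate, 30 mm high, foot 48 mm, rubber top 40 mm diameter, so the plate's edges overhang it in free air. Origin: middle of its foot on the bench. read1 and read2 lie on two like it.
- water: Upright closed plastic bottle, 62 mm diameter, 200 mm tall, 0.45 kg, loose. Origin: centre of its underside. Leave it.
- tape: Cardboard-coloured roll of packing tape lying flat, 100 mm diameter, 48 mm high, loose. Origin: centre of its underside. Leave it.
- column (a point): Point on the axis of the stand's column, 100 mm above the bench, 112 mm from the middle of the corner marks along the stand's x.

How it is judged:
By the outcome, as a careful person would: the job done as asked, in the order asked, and still so for the second after the job is handed in, while the arm keeps its last pose, push and grip.
It also fails if it takes over 32 s, if anything falls off the work surface, if the arm or the gripper's body presses on something with over 40 N, if the wrist force passes 120 N, or if a joint passes its speed limit or range.

## Working session

There is one attempt and no reset: what is moved stays moved. The work goes in short steps, Python scripts to look and compute and a tool call to move; the robot and the scene stay as the last step left them, time stands still between calls to the robot, and variables do not carry over. Pictures are saved under pics/ and viewed, and the job is handed in when it is done.

Besides the shell and the picture viewer there is one more tool, called after "Request:" by a JSON object that holds its "api" and its "payload". send_rows: Moves the arm, as the interface text tells. Its arguments: {"type":"object","properties":{"commands":{"type":"array"},"gripper":{"type":"number"},"newtons":{"type":"number"}},"required":["commands"]}

```bash
ls; mkdir -p pics
python3 - <<'E'
from cell import r
import cv2
print(r.get_obs())
for n in ["top","side","wrist"]:
    print(n,r.camera_model(n))
    im=r.snapshot(n); cv2.imwrite(f"pics/{n}0.png",im[:,:,::-1])
E
```

```text
pics
{'time': 0.0, 'joint_positions': array([-1.17249669,  0.41795872, -0.01030617,  1.61417963,  0.00472728,
        1.11069868, -0.05298196]), 'dq': array([-1.43423726e-03, -1.42801908e-03,  9.46807536e-04,  1.91793990e-03,
       -7.32856804e-04, -5.48901226e-04,  7.31251820e-06]), 'effort': array([ 2.42006390e-03, -8.51268339e+01,  6.40497040e-01, -4.25991940e+01,
       -4.86641214e-02,  1.87266368e-02,  1.37092779e-04]), 'position': array([0.2659541 , 0.56516985, 0.20483251]), 'tcp_rot': array([-6.85184477e-01, -3.06580475e+00,  1.90320138e-03]), 'wrist_force': array([ 1.00936084, -0.06159703, -0.54774217]), 'moment': array([-0.00099821, -0.01464107, -0.00453977]), 'grip_width': 0.09390005887472154}
top {'vertical_fov': 43.28349339868268, 'cx': 323.84918051674646, 'cy': 229.72573769136062, 'xyz': array([ 0.43665595, -0.07317615,  1.36636676]), 'attitude': array([ 0.11917184, -0.09257802, -1.56526981])}
side {'vertical_fov': 51.27877150395535, 'cx': 326.06736681452156, 'cy': 237.9533974531956, 'xyz': array([ 0.36767478, -0.74542696,  0.61352686]), 'attitude': array([ 0.93991482, -0.17325448, -0.28732908])}
wrist {'vertical_fov': 63.692550977759126, 'cx': 319.59650213308635, 'cy': 238.90131914354816, 'xyz': array([0.20587611, 0.59467819, 0.38380862]), 'attitude': array([-0.21052922, -0.13188676,  1.12481942])}
```

View pics/top0.png

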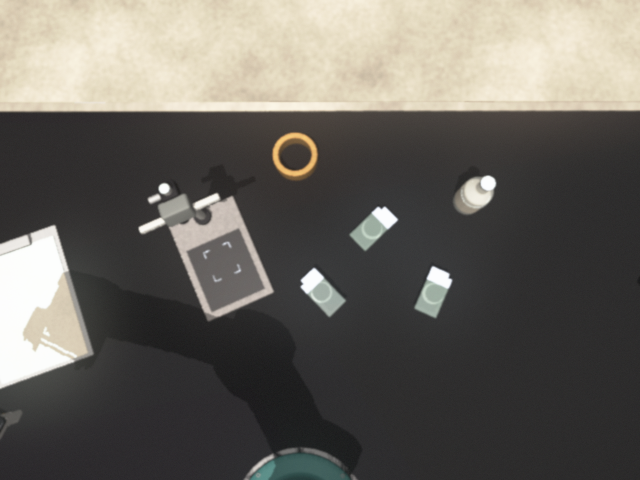

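View pics/side0.png

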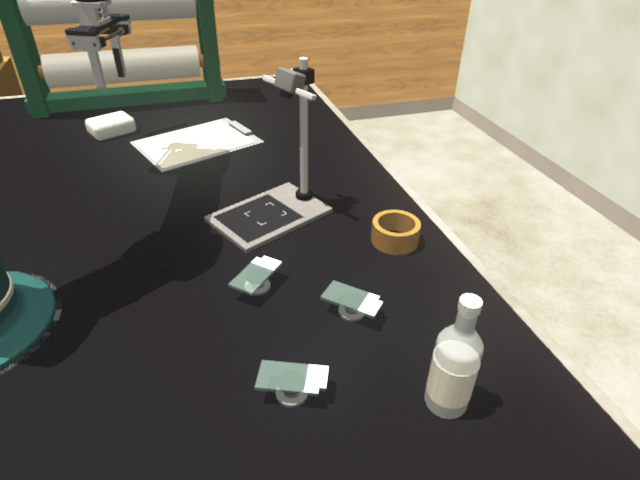

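View pics/wrist0.png

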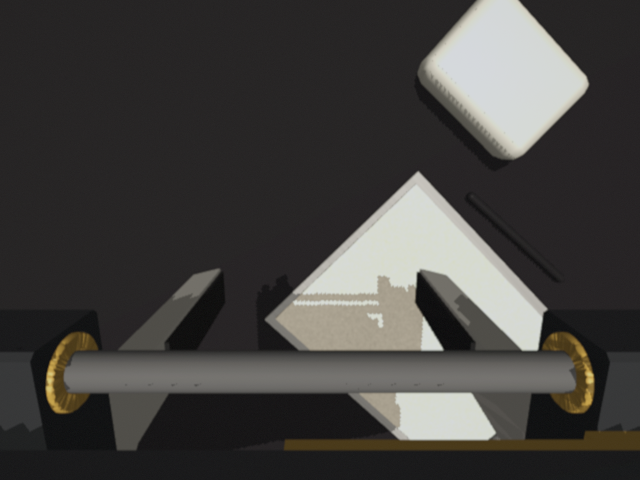

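The top view shows the stand at about (220,258), and three plates at (322,292), (374,228) and (434,291). The tape is at (295,156) and the bottle at (475,195). I'll zoom in on the plates to find the notches.

Run:
```python
import cv2,numpy as np
t=cv2.imread("pics/top0.png"); s=cv2.imread("pics/side0.png")
c=[cv2.resize(t[y-38:y+38,x-38:x+38],(390,300 if 0 else 390),interpolation=cv2.INTER_CUBIC) for x,y in [(322,292),(374,228)]]
cv2.imwrite("pics/z1.png",np.hstack(c))
c=[cv2.resize(t[y-38:y+38,x-38:x+38],(390,390),interpolation=cv2.INTER_CUBIC) for x,y in [(434,291)]]+[cv2.resize(s[y-45:y+45,x-45:x+45],(390,390),interpolation=cv2.INTER_CUBIC) for x,y in [(293,378)]]
cv2.imwrite("pics/z2.png",np.hstack(c))
c=[cv2.resize(s[y-40:y+40,x-40:x+40],(390,390),interpolation=cv2.INTER_CUBIC) for x,y in [(256,275),(352,300)]]
cv2.imwrite("pics/z3.png",np.hstack(c))
```

```text
(no output)
```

View pics/z1.png

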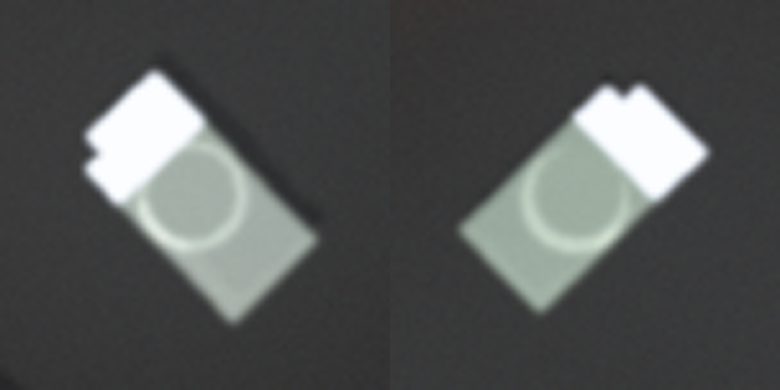

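View pics/z2.png

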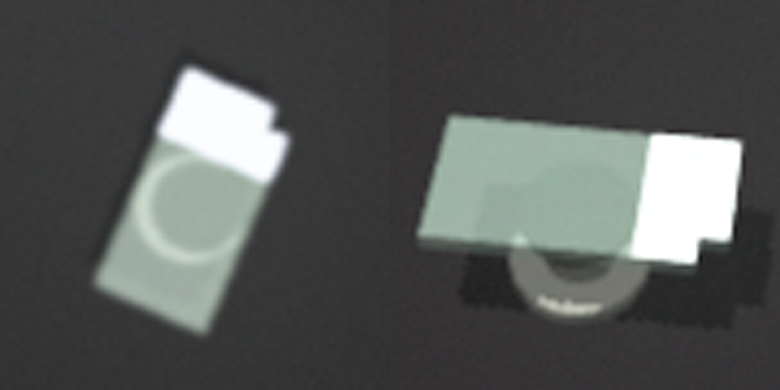

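View pics/z3.png

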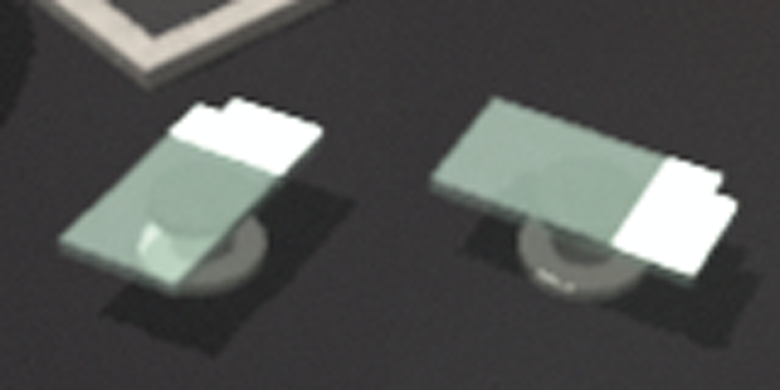

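```bash
cat > h.py <<'E'
import numpy as np,cv2
from scipy.spatial.transform import Rotation as R
def cast(m,uv,z):
    f=240/np.tan(np.radians(m["vertical_fov"])/2)
    uv=np.atleast_2d(uv).astype(float)
    d=np.c_[(uv[:,0]-m["cx"])/f,-(uv[:,1]-m["cy"])/f,-np.ones(len(uv))]
    d=R.from_rotvec(m["attitude"]).apply(d); o=np.array(m["xyz"])
    return o+d*((z-o[2])/d[:,2])[:,None]
def proj(m,P):
    f=240/np.tan(np.radians(m["vertical_fov"])/2)
    c=R.from_rotvec(m["attitude"]).inv().apply(np.atleast_2d(P)-m["xyz"])
    return np.c_[m["cx"]-f*c[:,0]/c[:,2], m["cy"]+f*c[:,1]/c[:,2]]
E
python3 - <<'E'
from cell import r
from h import *
for cam,seeds in [("top",[(322,292),(374,228),(434,291)]),("side",[(256,275),(352,300),(293,378)])]:
    m=r.camera_model(cam); im=cv2.imread(f"pics/{cam}0.png")
    g=im.max(2); 
    for (x,y) in seeds:
        w=48; sub=im[y-w:y+w,x-w:x+w]
        a=cv2.resize(sub,None,fx=4,fy=4,interpolation=cv2.INTER_CUBIC).astype(int)
        for nm,th in [("all",110 if cam=="top" else 90),("white",210)]:
            mk=(a[:,:,1]>th).astype(np.uint8)
            mk=cv2.morphologyEx(mk,cv2.MORPH_CLOSE,np.ones((9,9)))
            cs,_=cv2.findContours(mk,cv2.RETR_EXTERNAL,cv2.CHAIN_APPROX_NONE)
            c=max(cs,key=cv2.contourArea)[:,0]
            uv=(c+.5)/4-.5+[x-w,y-w]
            P=cast(m,uv,0.036)[:,:2]
            rc=cv2.minAreaRect((P*1000).astype(np.float32))
            bp=cv2.boxPoints(rc)
            print(cam,(x,y),nm,np.round(rc[0],1),np.round(rc[1],1),round(rc[2],1))
    # marks
    if cam=="top":
        sub=im[235:290,190:255]
        a=cv2.resize(sub,None,fx=4,fy=4,interpolation=cv2.INTER_CUBIC)
        cv2.imwrite("pics/marks.png",cv2.resize(a,None,fx=2,fy=2))
E
```

```text
top (322, 292) all [480.8 -44.7] [103.2  54.9] 44.9
top (322, 292) white [492.9 -32.8] [65.4 50.3] 45.3
top (374, 228) all [ 624.7 -159.5] [ 54.9 104. ] 43.5
top (374, 228) white [ 648. -184.] [50.3 31.4] 43.8
top (434, 291) all [ 481.9 -290.7] [ 55.2 103.5] 65.4
top (434, 291) white [ 512.  -304.3] [50.8 32.9] 65.9
side (256, 275) all [485.9 -50.5] [107.2  70.2] 45.7
side (256, 275) white [505.2 -20. ] [32.9 50.8] 44.4
side (352, 300) all [ 615.5 -167.9] [ 81.4 103.2] 45.5
side (352, 300) white [ 648.9 -182.8] [51.5 31.6] 44.5
side (293, 378) all [ 477.6 -300.3] [ 76.8 102.7] 66.8
side (293, 378) white [ 513.4 -303.4] [51.5 32. ] 64.5
```

View pics/marks.png

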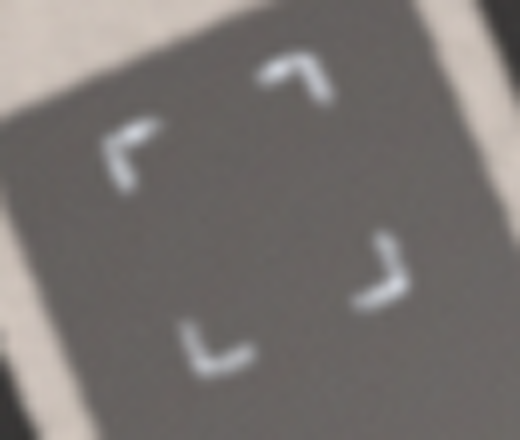

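The notches show that the plate at top pixel (434,291) is the sample: its frosted end points up in the image and the notch is at the right-hand corner. The other two have left-hand notches. The sample's frosted field comes out at (512,-304) mm in the top view and (513,-303) mm in the side view. Next I'll measure the stand.

Run:
```python
from cell import r
from h import *
for cam,box in [("top",(190,235,255,290)),("side",(235,195,300,235))]:
    m=r.camera_model(cam); im=cv2.imread(f"pics/{cam}0.png")
    x0,y0,x1,y1=box
    a=cv2.resize(im[y0:y1,x0:x1],None,fx=4,fy=4,interpolation=cv2.INTER_CUBIC).astype(int)
    g=a.min(2)
    mk=(g>(130 if cam=="top" else 110)).astype(np.uint8)
    n,l,st,ct=cv2.connectedComponentsWithStats(mk)
    uv=[]
    ctr=np.array([[222-190,262-235]])*4 if cam=="top" else np.array([[265-235,214-195]])*4
    sel=[i for i in range(1,n) if st[i,4]>40 and np.linalg.norm(ct[i]-ctr)<(100)]
    print(cam,[(np.round(ct[i]/4+[x0,y0],1).tolist(),int(st[i,4])) for i in sel])
    pts=np.vstack([np.argwhere(l==i)[:,::-1] for i in sel])
    P=cast(m,(pts+.5)/4-.5+[x0,y0],.012)[:,:2]*1000
    rc=cv2.minAreaRect(P.astype(np.float32)); print("marks",np.round(rc[0],1),np.round(rc[1],1),rc[2])
    C=cast(m,np.array([ct[i] for i in sel])/4-.4+[x0,y0],.012)[:,:2]*1000
    print(np.round(C,1).tolist(),C.mean(0))
# board outline top
m=r.camera_model("top")
for p in [(208,320),(273,292),(232,197),(165,215),(175,210),(202,216)]: print(p,np.round(cast(m,p,.012)[0]*1000))
m=r.camera_model("side")
for p in [(246,246),(332,210),(288,186),(207,216),(304,196)]: print(p,np.round(cast(m,p,.012)[0]*1000))
```

```text
top [([227.2, 244.1], 517), ([205.7, 253.7], 505), ([238.1, 269.5], 531), ([216.6, 279.4], 468)]
marks [548.5 180.3] [77.1 66.7] 23.82950210571289
[[588.1, 169.3], [566.3, 217.3], [530.8, 143.2], [508.6, 191.1]] [548.47562973 180.20166282]
side [([248.2, 200.4], 1870), ([269.5, 203.8], 332), ([284.2, 213.3], 305), ([247.1, 213.5], 320), ([284.9, 228.0], 2891), ([261.6, 223.5], 367)]
marks [547.7 178.9] [ 95.1 164.7] 22.56403160095215
[[522.6, 246.8], [566.1, 218.6], [588.0, 169.9], [509.3, 192.3], [575.1, 113.5], [531.4, 144.4]] [548.74938321 180.91590019]
(208, 320) [418. 207.  12.]
(273, 292) [480.  63.  12.]
(232, 197) [695. 160.  12.]
(165, 215) [654. 312.  12.]
(175, 210) [665. 290.  12.]
(202, 216) [651. 228.  12.]
(246, 246) [484.  72.  12.]
(332, 210) [695. 151.  12.]
(288, 186) [628. 284.  12.]
(207, 216) [424. 205.  12.]
(304, 196) [652. 228.  12.]
```

Request:
{"api": "send_rows", "payload": {"commands": [[0,0,-4,0,0,0],[0,0,-4,0,0,0],[-3,-3.8,0,0,0,0],[-3,-3.8,0,0,0,0],[-3,-3.8,0,0,0,0],[-3,-3.8,0,0,0,0],[-3,-3.8,0,0,0,0],[-3,-3.8,0,0,0,0]], "gripper": 0}}

```text
time: 0.95
position: [0.3309, 0.2775, 0.2859]
tcp_rot: [-0.673, -3.066, 0.005]
wrist_force: [0.9, -0.4, -0.5]
grip_width: 0.0939
```

Request:
{"api": "send_rows", "payload": {"commands": [[-3,-3.8,0,0,0,0],[-3,-3.8,0,0,0,0],[-3,-3.8,0,0,0,0],[-3,-3.8,0,0,0,0],[-3,-3.8,0,0,0,0],[-3,-3.8,0,0,0,0],[-3,-3.8,0,0,0,0],[-3,-3.8,0,0,0,0]]}}

```text
time: 1.75
position: [0.42, -0.1124, 0.2868]
tcp_rot: [-0.672, -3.069, -0.002]
wrist_force: [1.4, 1.2, 0.5]
grip_width: 0.0944
```

```bash
cat >> h.py <<'E'
def need(o,tgt,yawy_deg):
    "tool-frame shift (cm) to tgt TCP and turn (deg) to tool-down with tool y at yaw"
    Rc=R.from_rotvec(o["tcp_rot"])
    a=np.radians(yawy_deg); y=np.array([np.cos(a),np.sin(a),0]); z=np.array([0,0,-1.]); x=np.cross(y,z)
    Rt=R.from_matrix(np.c_[x,y,z])
    print("t",o["time"],"pos",np.round(o["position"],4),"q7",np.round(o["joint_positions"],2))
    print("shift cm",np.round(Rc.inv().apply(np.array(tgt)-o["position"])*100,2),"turn",np.round(np.degrees((Rc.inv()*Rt).as_rotvec()),2), "F",np.round(o["wrist_force"],1),"w",round(o["grip_width"],4))
E
python3 - <<'E'
from cell import r
from h import *
need(r.get_obs(),[.4654,-.2822,.014],65.4)
E
```

```text
t 1.75 pos [ 0.42   -0.1124  0.2868] q7 [-0.51 -0.04  0.69  1.97  0.02  1.2   1.31]
shift cm [-11.24 -13.57  27.25] turn [ 0.08 -0.03 -0.09] F [1.4 1.2 0.5] w 0.0944
```

Request:
{"api": "send_rows", "payload": {"commands": [[-2.8,-3.4,1.5,0,0,0],[-2.8,-3.4,1.5,0,0,0],[-2.8,-3.4,1.5,0,0,0],[-2.8,-3.4,1.5,0,0,0],[0,0,4,0,0,0],[0,0,4,0,0,0],[0,0,0,0,0,0]]}}

```text
time: 2.45
position: [0.4659, -0.2975, 0.1422]
tcp_rot: [0.678, 3.064, -0.003]
wrist_force: [-0.9, 0.1, 0.7]
grip_width: 0.0942
```

Run:
```python
from cell import r
from h import *
need(r.get_obs(),[.4654,-.2822,.014],65.4)
m=r.camera_model("wrist"); im=r.snapshot("wrist")[:,:,::-1].copy()
print(m)
c=np.array([.4809,-.2893]); e=np.radians(-24.6); X=np.array([np.cos(e),np.sin(e)]);Y=np.array([-X[1],X[0]])
P=[[*(c+a*X+b*Y),.036] for a,b in [(.05,.025),(.05,-.025),(-.05,-.025),(-.05,.025),(.02,.025),(.02,-.025)]]
uv=proj(m,P); print(np.round(uv))
cv2.imwrite("pics/w1.png",im)
for u in uv: cv2.circle(im,(int(round(u[0])),int(round(u[1]))),3,(0,0,255),1)
cv2.imwrite("pics/w1o.png",im)
```

```text
t 2.45 pos [ 0.4659 -0.2975  0.1422] q7 [-0.1   0.46  0.78  1.88 -0.39  0.96  1.99]
shift cm [ 0.74  1.38 12.82] turn [-0.07  0.22 -0.36] F [-0.9  0.1  0.7] w 0.0942
{'vertical_fov': 63.692550977759126, 'cx': 319.59650213308635, 'cy': 238.90131914354816, 'xyz': array([ 0.40504082, -0.26794406,  0.32085972]), 'attitude': array([-0.21381482, -0.13436249,  1.1287199 ])}
[[368. 310.]
 [305. 310.]
 [303. 184.]
 [371. 183.]
 [369. 274.]
 [305. 275.]]
```

View pics/w1o.png

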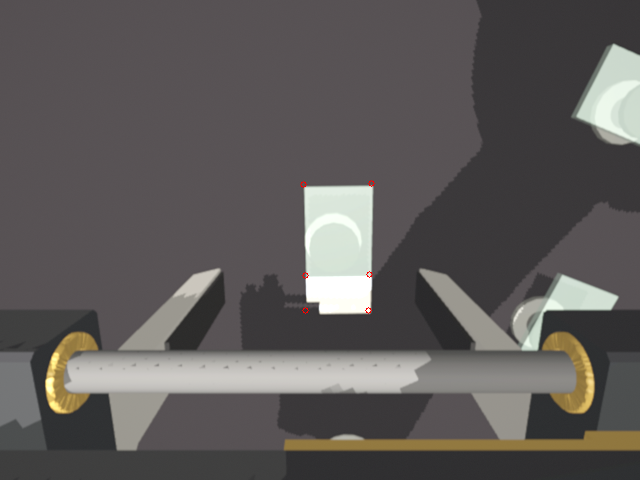

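The wrist view matches my predicted corners to about 2 px, roughly 1.5 mm. The notch at (312,307) is on the right-hand side when the frosted end points away, so this plate is the sample. I'll go down in steps.

Request:
{"api": "send_rows", "payload": {"commands": [[0.8,1.4,0,0,0,0],[0,0,3,0,0,0],[0,0,3,0,0,0],[0,0,1,0,0,0],[0,0,0,0,0,0]]}}

```text
time: 3.0
position: [0.4718, -0.2823, 0.084]
tcp_rot: [0.67, 3.051, -0.004]
wrist_force: [0.1, 0.5, 0.2]
grip_width: 0.094
```

Run:
```python
from cell import r
from h import *
need(r.get_obs(),[.4656,-.2817,.014],65.4)
```

```text
t 3.0 pos [ 0.4718 -0.2823  0.084 ] q7 [-0.08  0.52  0.72  1.94 -0.47  0.83  2.03]
shift cm [ 0.71 -0.22  6.99] turn [ 0.09  1.05 -0.17] F [0.1 0.5 0.2] w 0.094
```

Request:
{"api": "send_rows", "payload": {"commands": [[0.7,-0.2,1,0,1,0],[0,0,2,0,0,0],[0,0,1,0,0,0],[0,0,0,0,0,0],[0,0,0,0,0,0]]}}

```text
time: 3.5
position: [0.4668, -0.2824, 0.0482]
tcp_rot: [0.671, 3.063, 0.003]
wrist_force: [-1.0, 0.2, -0.2]
grip_width: 0.0939
```

Run:
```python
from cell import r
from h import *
need(r.get_obs(),[.4656,-.2817,.014],65.4)
```

```text
t 3.5 pos [ 0.4668 -0.2824  0.0482] q7 [-0.04  0.58  0.68  1.95 -0.51  0.78  2.07]
shift cm [0.16 0.   3.42] turn [ 0.16  0.28 -0.12] F [-1.   0.2 -0.2] w 0.0939
```

Request:
{"api": "send_rows", "payload": {"commands": [[0.2,0,1.2,0,0.3,0],[0,0,1.2,0,0,0],[0,0,0.6,0,0,0],[0,0,0,0,0,0],[0,0,0,0,0,0]]}}

```text
time: 4.0
position: [0.4654, -0.2816, 0.0166]
tcp_rot: [0.672, 3.068, 0.005]
wrist_force: [0.4, 0.4, -0.1]
grip_width: 0.094
```

Run:
```python
from cell import r
from h import *
need(r.get_obs(),[.4656,-.2817,.014],65.4)
cv2.imwrite("pics/s2.png",r.snapshot("side")[280:480,180:420,::-1].repeat(3,0).repeat(3,1)[:600])
```

```text
t 4.0 pos [ 0.4654 -0.2816  0.0166] q7 [-0.    0.63  0.64  1.96 -0.55  0.73  2.11]
shift cm [-0.02  0.    0.26] turn [ 0.17 -0.   -0.11] F [ 0.4  0.4 -0.1] w 0.094
```

View pics/s2.png

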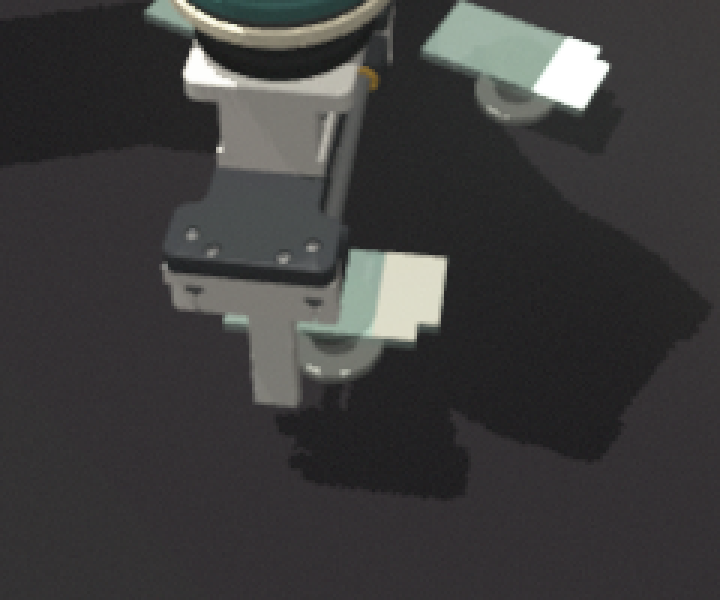

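The finger straddles the clear glass at (275,350) in this crop, clear of the rest and well short of the frosted field. I'll close the gripper.

Request:
{"api": "send_rows", "payload": {"commands": [[0,0,0.3,0,0,0],[0,0,0,0,0,0]]}}

```text
time: 4.25
position: [0.4656, -0.2817, 0.0138]
tcp_rot: [0.672, 3.068, 0.005]
wrist_force: [-0.9, 0.1, -0.5]
grip_width: 0.0943
```

Request:
{"api": "send_rows", "payload": {"commands": [[0,0,0,0,0,0],[0,0,0,0,0,0],[0,0,0,0,0,0],[0,0,0,0,0,0],[0,0,0,0,0,0],[0,0,0,0,0,0]], "gripper": 1, "newtons": 25}}

```text
time: 4.85
position: [0.4659, -0.2819, 0.0143]
tcp_rot: [0.672, 3.067, 0.004]
wrist_force: [0.4, 0.1, -0.1]
grip_width: 0.0495
```

The opening reads 49.5 mm, which fits the 50 mm plate. I'll lift gently.

Request:
{"api": "send_rows", "payload": {"commands": [[0,0,0,0,0,0],[0,0,-0.8,0,0,0],[0,0,-1.5,0,0,0],[0,0,-2.5,0,0,0],[0,0,-3,0,0,0],[0,0,-3,0,0,0],[0,0,-1.5,0,0,0],[0,0,0,0,0,0]]}}

```text
time: 5.65
position: [0.4646, -0.2829, 0.1475]
tcp_rot: [0.675, 3.065, 0.004]
wrist_force: [0.7, -0.1, -1.1]
grip_width: 0.0495
```

Run:
```python
from cell import r
from h import *
need(r.get_obs(),[.4656,-.2817,.136],65.4)
m=r.camera_model("wrist"); im=r.snapshot("wrist")[:,:,::-1]
cv2.imwrite("pics/w3.png",im)
cv2.imwrite("pics/s3.png",r.snapshot("side")[:,:,::-1])
```

```text
t 5.65 pos [ 0.4646 -0.2829  0.1475] q7 [-0.13  0.43  0.79  1.9  -0.38  0.96  1.97]
shift cm [-0.04  0.15  1.15] turn [ 0.19  0.13 -0.24] F [ 0.7 -0.1 -1.1] w 0.0495
```

View pics/w3.png

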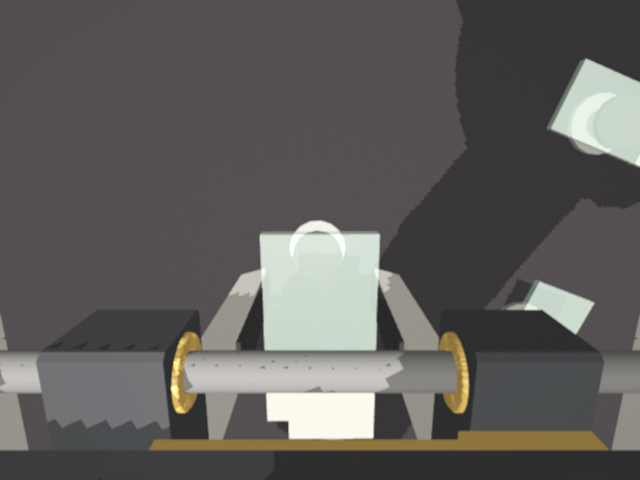

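View pics/s3.png

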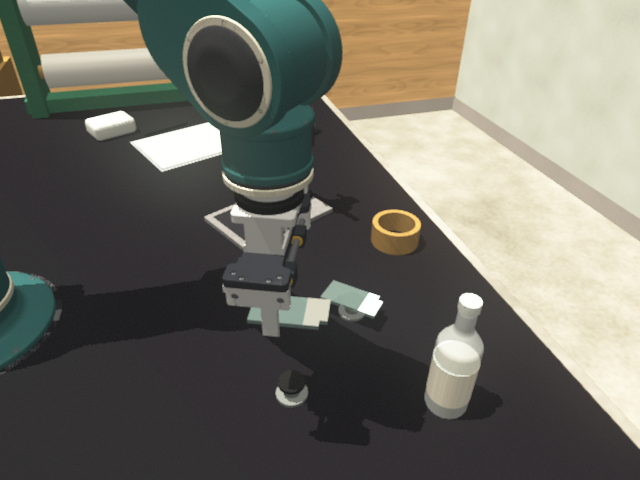

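```bash
cat >> h.py <<'E'
def platepts(o,ax=0.017,h=0.0162,pitch=0.,L=[(-.05,.025),(-.05,-.025),(.04,-.025),(.04,-.015),(.05,-.015),(.05,.025),(.02,.025),(.02,-.025)],top=.006):
    # plate x=-tool x, y = tool y, z=-tool z ; pitch deg: +x end down
    Rt=R.from_rotvec(o["tcp_rot"]); t=np.radians(pitch)
    out=[]
    for a,b in L:
        a2=a+ax; # rotate about grasp point
        x=a2*np.cos(t)+(top-.003)*np.sin(t); z=-a2*np.sin(t)+(top-.003)*np.cos(t)
        out.append(Rt.apply([-x,b,-(h+.003+z)])+o["position"])
    return np.array(out)
E
python3 - <<'E'
from cell import r
from h import *
o=r.get_obs();m=r.camera_model("wrist")
for p in (-3,0,3): print(p,np.round(proj(m,platepts(o,pitch=p))).tolist())
print(np.round(proj(m,platepts(o,ax=.019))).tolist())
im=cv2.imread("pics/w3.png")
cv2.imwrite("pics/w3z.png",cv2.resize(im[215:455,220:420],None,fx=2.5,fy=2.5))
E
```

```text
-3 [[377.0, 229.0], [258.0, 229.0], [264.0, 422.0], [285.0, 422.0], [286.0, 441.0], [372.0, 441.0], [373.0, 382.0], [263.0, 382.0]]
0 [[378.0, 230.0], [257.0, 230.0], [265.0, 418.0], [286.0, 418.0], [286.0, 436.0], [371.0, 436.0], [373.0, 380.0], [263.0, 380.0]]
3 [[378.0, 232.0], [257.0, 232.0], [266.0, 414.0], [287.0, 414.0], [287.0, 431.0], [370.0, 431.0], [372.0, 378.0], [264.0, 378.0]]
[[378.0, 235.0], [257.0, 235.0], [265.0, 422.0], [286.0, 421.0], [287.0, 440.0], [370.0, 440.0], [372.0, 384.0], [263.0, 384.0]]
```

View pics/w3z.png

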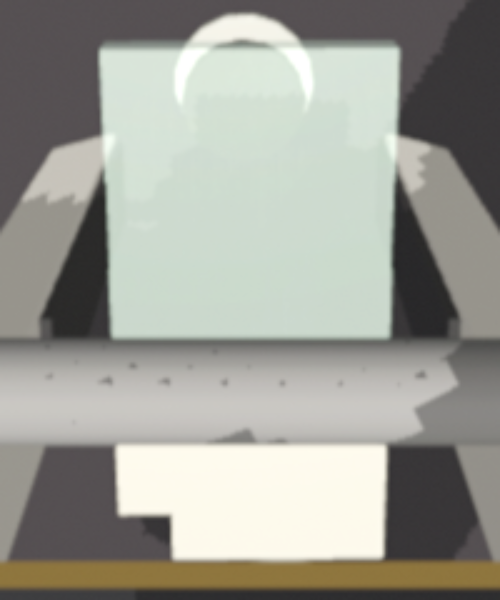

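The plate is held level to within measurement: the observed edge rows 234, 421 and 439 match a level prediction. The label sits about 53 mm ahead of the TCP. I'll carry it towards the stand.

Request:
{"api": "send_rows", "payload": {"commands": [[1,2,-0.5,0,0,0],[2,3.5,-0.5,0,0,0],[2,3.5,-0.5,0,0,0],[2,3.5,-0.5,0,0,0],[2,3.5,0,0,0,0],[2,3.5,0,0,0,0],[2,3,0,0,0,0],[1,1.5,0,0,0,0]]}}

```text
time: 6.55
position: [0.4316, 0.0021, 0.1596]
tcp_rot: [-0.681, -3.056, 0.004]
wrist_force: [0.9, -0.5, -0.9]
grip_width: 0.0494
```

Run:
```python
from cell import r
from h import *
need(r.get_obs(),[.5004,.1588,.0898],114.5)
```

```text
t 6.55 pos [0.4316 0.0021 0.1596] q7 [-0.79  0.17  0.78  2.13 -0.15  0.91  1.21]
shift cm [ 0.36 17.14  6.9 ] turn [-2.000e-02 -6.300e-01 -4.963e+01] F [ 0.9 -0.5 -0.9] w 0.0494
```

Request:
{"api": "send_rows", "payload": {"commands": [[0,0,0,0,0,-5],[0,0,0,0,0,-8],[0,0,0,0,0,-8],[0,0,0,0,0,-8],[0,0,0,0,0,-8],[0,0,0,0,0,-8],[0,0,0,0,0,-4],[0,0,0,0,0,0]]}}

```text
time: 7.35
position: [0.4258, 0.0058, 0.1529]
tcp_rot: [0.708, -3.037, -0.003]
wrist_force: [-0.0, -0.2, -0.6]
grip_width: 0.0495
```

Run:
```python
from cell import r
from h import *
need(r.get_obs(),[.5004,.1588,.0898],114.5)
cv2.imwrite("pics/t4.png",r.snapshot("top")[:,:,::-1])
cv2.imwrite("pics/s4.png",r.snapshot("side")[:,:,::-1])
```

```text
t 7.35 pos [0.4258 0.0058 0.1529] q7 [-0.68  0.16  0.65  2.14 -0.12  0.9   2.07]
shift cm [-13.6   10.38   6.08] turn [ 0.38 -1.3   1.74] F [-0.  -0.2 -0.6] w 0.0495
```

View pics/t4.png

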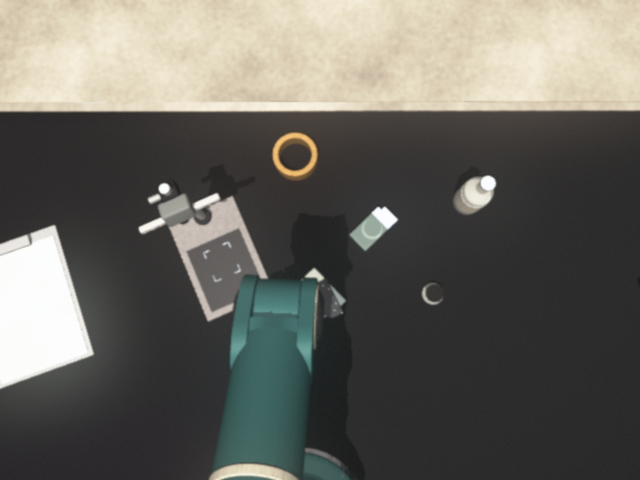

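View pics/s4.png

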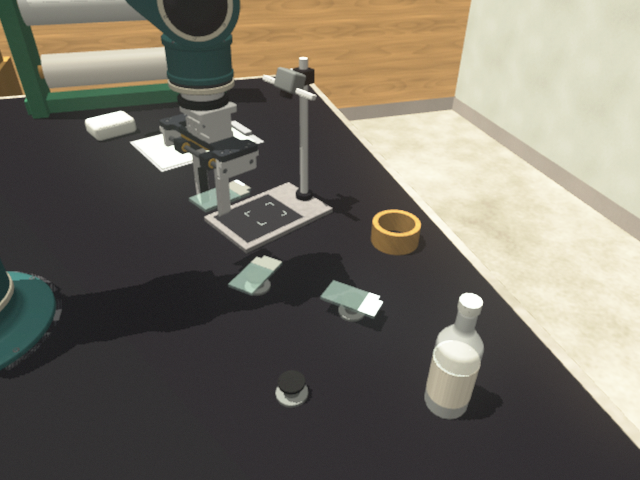

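Run:
```python
from cell import r
from h import *
o=r.get_obs(); m=r.camera_model("side"); t=r.camera_model("top")
for h in (0,.1,.2,.25,.3,.35,.4,.45,.5): 
    P=o["position"]+[0,0,h]; print(h,np.round(proj(m,P)[0]),np.round(proj(t,P)[0]))
for z in (.4,.5,.6,.7): print(z,np.round(cast(t,[(242,280),(318,280)],z),3).tolist())
```

```text
0 [214. 208.] [294. 317.]
0.1 [207. 155.] [291. 318.]
0.2 [199.  93.] [286. 318.]
0.25 [195.  59.] [284. 318.]
0.3 [190.  22.] [281. 319.]
0.35 [185. -19.] [278. 319.]
0.4 [180. -63.] [275. 320.]
0.45 [ 173. -111.] [271. 320.]
0.5 [ 167. -165.] [266. 321.]
0.4 [[0.486, 0.074, 0.4], [0.487, -0.048, 0.4]]
0.5 [[0.481, 0.059, 0.5], [0.482, -0.05, 0.5]]
0.6 [[0.476, 0.044, 0.6], [0.476, -0.053, 0.6]]
0.7 [[0.471, 0.028, 0.7], [0.471, -0.055, 0.7]]
```

Request:
{"api": "send_rows", "payload": {"commands": [[0,2.5,0,0.4,-1.3,1.7],[-1.5,3.5,0,0,0,0],[-3,2.5,0,0,0,0],[-3,1,0.5,0,0,0],[-2,0.5,1,0,0,0],[-1,0,1,0,0,0],[0,0,0,0,0,0]]}}

```text
time: 8.15
position: [0.4812, 0.1447, 0.1256]
tcp_rot: [0.632, -3.077, -0.0]
wrist_force: [-0.7, 0.5, -1.5]
grip_width: 0.0495
```

Run:
```python
from cell import r
from h import *
need(r.get_obs(),[.5004,.1588,.0898],114.5)
t=r.camera_model("top"); e=np.radians(24.5)
for p in [(140,230),(220,198),(176,208)]:
  for z in (.26,.33):
    w=cast(t,p,z)[0,:2]-[.5486,.1808]; print(p,z,np.round([w@[np.cos(e),np.sin(e)],w@[-np.sin(e),np.cos(e)]],3))
```

```text
t 8.15 pos [0.4812 0.1447 0.1256] q7 [-0.81  0.34  0.54  2.   -0.23  0.86  1.83]
shift cm [-2.33  0.54  3.57] turn [ 0.01 -0.03 -1.29] F [-0.7  0.5 -1.5] w 0.0495
(140, 230) 0.26 [0.078 0.081]
(140, 230) 0.33 [0.06  0.065]
(220, 198) 0.26 [ 0.072 -0.078]
(220, 198) 0.33 [ 0.054 -0.085]
(176, 208) 0.26 [0.088 0.004]
(176, 208) 0.33 [ 0.07  -0.007]
```

Request:
{"api": "send_rows", "payload": {"commands": [[-0.8,0.3,1,0,0,-1.2],[-0.7,0.2,1,0,0,0],[-0.4,0,0.7,0,0,0],[0,0,0.2,0,0,0],[0,0,0,0,0,0],[0,0,0,0,0,0]]}}

```text
time: 8.75
position: [0.4956, 0.1555, 0.0958]
tcp_rot: [0.652, -3.071, 0.001]
wrist_force: [0.8, -0.2, -0.6]
grip_width: 0.0494
```

Run:
```python
from cell import r
from h import *
need(r.get_obs(),[.5004,.1588,.0898],114.5)
o=r.get_obs();m=r.camera_model("wrist");im=r.snapshot("wrist")[:,:,::-1]
cv2.imwrite("pics/w5.png",im);print(np.round(proj(m,platepts(o,ax=.0183)),1).tolist())
cv2.imwrite("pics/t5.png",r.snapshot("top")[:,:,::-1])
cv2.imwrite("pics/s5.png",r.snapshot("side")[:,:,::-1])
```

```text
t 8.75 pos [0.4956 0.1555 0.0958] q7 [-0.78  0.41  0.51  1.98 -0.27  0.82  1.87]
shift cm [-0.57  0.11  0.6 ] turn [-0.01 -0.12 -0.54] F [ 0.8 -0.2 -0.6] w 0.0494
[[379.2, 232.0], [258.8, 232.1], [266.0, 419.2], [287.3, 419.2], [287.8, 437.4], [371.8, 437.3], [373.9, 381.4], [264.6, 381.5]]
```

View pics/w5.png

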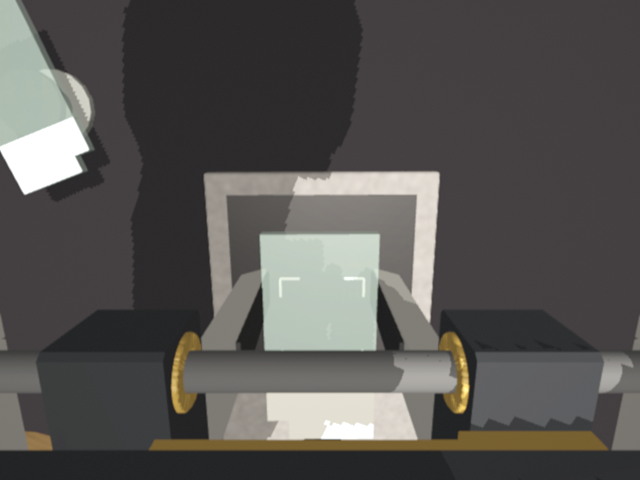

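View pics/t5.png

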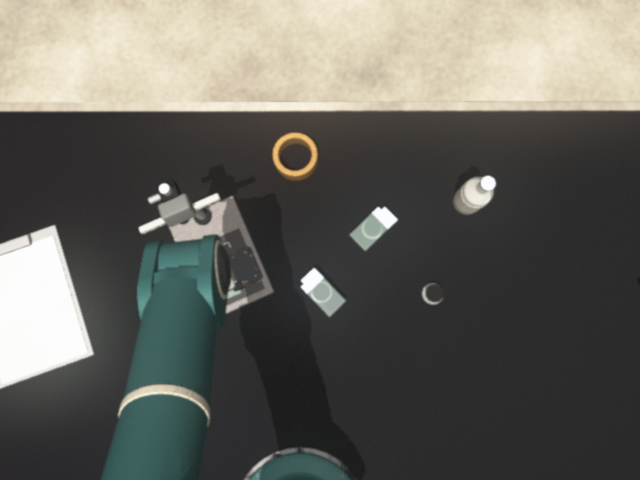

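View pics/s5.png

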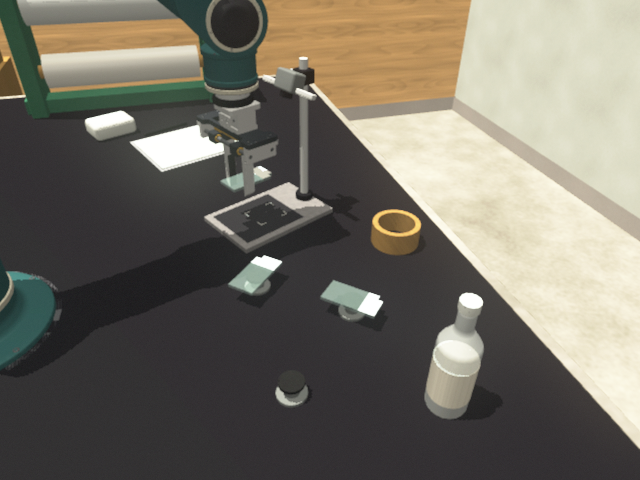

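The plate is level over the board and still in its grasp pose. The arm clears the lamp bar, and the other plates haven't moved. About 6 mm of fine positioning is left.

Request:
{"api": "send_rows", "payload": {"commands": [[-0.3,0.1,0.3,0,0,-0.5],[-0.2,0,0.2,0,0,0],[0,0,0,0,0,0],[0,0,0,0,0,0],[0,0,0,0,0,0]]}}

```text
time: 9.4
position: [0.5005, 0.159, 0.0909]
tcp_rot: [0.667, -3.069, 0.0]
wrist_force: [-0.2, 0.2, -0.4]
grip_width: 0.0494
```

Run:
```python
from cell import r
from h import *
need(r.get_obs(),[.5004,.1588,.0898],114.5)
```

```text
t 9.4 pos [0.5005 0.159  0.0909] q7 [-0.78  0.43  0.51  1.97 -0.28  0.81  1.88]
shift cm [ 0.01 -0.02  0.11] turn [ 0.01 -0.05  0.03] F [-0.2  0.2 -0.4] w 0.0494
```

Run:
```python
from cell import r
from h import *
o=r.get_obs();m=r.camera_model("side");im=r.snapshot("side")[:,:,::-1].copy()
uv=proj(m,platepts(o,ax=.0183)); print(np.round(uv,1).tolist())
a=cv2.resize(im[120:250,190:340],None,fx=4,fy=4,interpolation=cv2.INTER_CUBIC)
for u in uv: cv2.circle(a,tuple(int(v) for v in (u-[190,120])*4+2),4,(0,0,255),1)
cv2.imwrite("pics/s6.png",a)
mw=r.camera_model("wrist");w=r.snapshot("wrist")[:,:,::-1].copy()
for u in proj(mw,platepts(o,ax=.0183)): cv2.circle(w,tuple(int(round(v)) for v in u),3,(0,0,255),1)
cv2.imwrite("pics/w6.png",w)
print(platepts(o,ax=.0183,L=[(.035,0)])); print(r.get_obs()["time"])
```

```text
[[222.1, 180.9], [236.2, 190.3], [272.3, 176.0], [269.3, 174.3], [273.1, 172.8], [261.6, 166.1], [250.2, 170.4], [264.6, 179.1]]
[[0.54896936 0.18114228 0.11305215]]
9.5
```

View pics/s6.png

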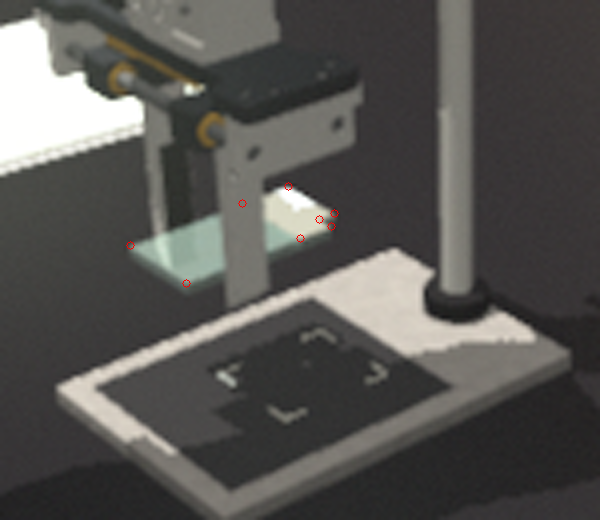

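View pics/w6.png

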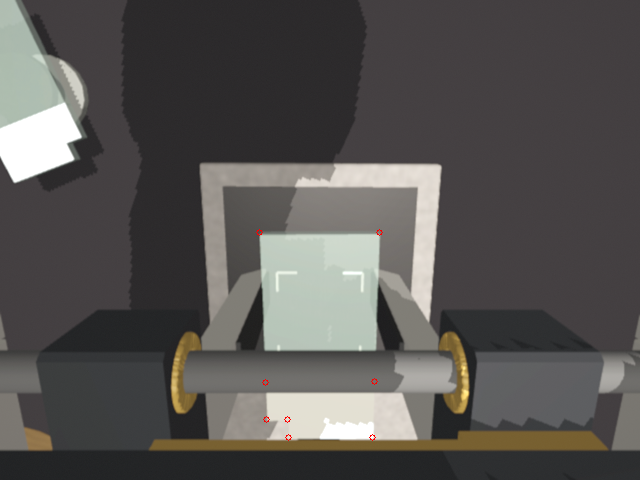

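Both views agree with a level plate whose label is at about (549, 181, 113) mm, where the target is (549, 181, 112) mm.

Run:
```python
from cell import r
print(r.sign_off())
```

```text
the job is handed in; nothing more can be done
None
```

I picked up the label-up plate and handed the job in with it still held over the copy stand, after about 9.5 s. It was the only plate with its notch at the right-hand corner. I gripped it across its clear glass at 25 N, and the opening read 49.4 mm on the 50 mm plate.

My last checks:
- **Label position:** it works out at (549, 181, 113) mm, against (548.6, 180.8, 112) mm for the marks' middle plus 10 cm. That is about 101 mm above the board, and the camera calibration is only good to about 2 mm.
- **Label direction:** it is face up, with the frosted end towards the column to within about 0.1° of the measured direction.
- **Level:** the tool was vertical to within 0.1°. In the last side and wrist pictures, the plate's visible edges matched a level plate to about 1–2 pixels.
- **Everything else:** the other plates, the bottle and the tape roll looked unmoved. The wrist force readings after each move stayed under about 2 N.

One small disagreement: the first measurement put the plate's middle 17 mm ahead of the grasp, and the wrist view after lifting put it about 18.5 mm ahead. I set the final position using 18 mm. No check failed.

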